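# Seat a taper-shank arbor, then free its sleeve with the drift

### The arm

A 7-joint arm with a two-finger parallel gripper is mounted at the origin on a cart in front of the work surface, level with it; the furniture and walls round the work are solid. World frame = base frame: x ahead of the robot, y to its left, z up, the work surface at z = 0. Lengths are in m, angles in rad, forces in N, time in s.
With the tool pointing down it reaches from about 0.4 to 0.875 m from the base axis. Payload 19.3 kg.
Tool frame: the origin (TCP) lies at the very end of the fingers, on their centre line; the grasp point (between the pads) lies 19 mm behind it; z points along the fingers, y is the line along which they close (so a half turn about z gives the same grasp; the last joint's range is limited). The gripper opens to 85 mm and grips with 20 to 120 N. Pads are 22 mm wide; open, the fingers measure 114 mm over their backs; the gripper's body (76 mm by 85 mm) begins 54 mm behind the grasp point. The pads swing forward as they close: fully open they stand 13 mm farther back than shut.
Start: joints at [1.175, 0.521, -0.036, 1.599, 0.021, 1.021, -0.113], TCP at [0.2, -0.592, 0.231] pointing down, gripper open.
Joint ranges: [-2.91, 2.91], [-0.3, 2.13], [-1.5, 1.42], [0.17, 2.43], [-1.26, 4.41], [0.16, 1.93], [-2.52, 2.52]. Speed limits (rad/s): [1.89, 1.89, 2.39, 2.39, 3.01, 3.01, 3.01].

### API

Orientations are given as [roll, pitch, yaw] about the fixed x, y, z axes, in that order (R = Rz(yaw) Ry(pitch) Rx(roll)).
In Python, from workcell import bot gives the robot as it stands.
- The arm moves only by the shell command python3 -m crank 'ROWS' [FORCE]. ROWS is a JSON object of lists of equal length, an entry for each row: "travel": the shift along the world's x, y, z in cm, a list of three; "turn": the turn, a rotation vector about the world's x, y, z in degrees, a list of three; "gripper": the closure, from 0 (fully open) to 1 (shut). A call has exactly 5 rows; each row is the pose to reach, as a shift and turn from the pose commanded when the call began; what a row does not reach only later rows make up. A row lasts 1/10 s, in which the tool goes at most 50 mm and 8.59 degrees, less where a joint would pass 70% of its speed; a pose out of reach is approached as far as the arm can. A call with a gripper value outside its range is refused whole. The fingers move at their own pace and stop on an object; FORCE is the grip in N (left out, the last holds). Time passes only in rows, so rows that repeat a pose let the fingers close, or fill a call up. It gives the time, the measured TCP pose, the force, the opening and the grip force at its end, in the units of the state.
- bot.observe(): the state, without advancing time (a new reading comes with each control period).
- bot.grab_frame(name): name is "side" or "top"; returns a dict with "pixels" (420x560x3 uint8, red, green, blue), "fx", "fy", "cx", "cy" (pixels), "extrinsics" (4x4, takes a point from world to camera coordinates). Camera axes: x right, y down, z forward; pixel columns grow to the right and rows downward; lengths in m; the calibration is good to about 2 mm. A picture is of the moment at which its call begins. There is no depth.
- bot.job_done(): hands the job in; it is judged then, once.
The state is a dict: "clock": time; "qpos": joint angles; "qd": joint speeds; "joint_efforts": joint torques, N m; "position": TCP position; "tool_rot": TCP orientation; "force": force on the tool from outside, world axes, zero at the start; "moment": the same for the moment, N m; "grip_width": finger opening in m; "finger_force": force on a finger pad.
Only numpy, scipy, OpenCV 4.12 (cv2) and the standard library are available. Lean on these libraries where they do the work, as an engineer would, in place of code of your own. Each camera call takes 0.05 s, during which the arm holds its last target. There are 200 camera calls.

### The job

Prove the fit of the arbor: take it from its wooden stand, put its taper shank into the bright sleeve of the spindle socket, twist it under a light push until its tang drops into the hidden driver, press it and the sleeve fully home (collar down on the sleeve, flange down on the housing) and let go. Then free the sleeve with the wooden-handled drift: push the blade through the cross slot until the sleeve has risen 6 mm or so with the arbor in it, and leave them so, the drift still in the slot. Never force anything, and leave everything else on the bench where it is.

Things in the scene. Friction and masses are not known exactly. Their poses are not given: they have to be found in the camera images.
- arbor: Steel taper-shank arbor, 116 mm tall, about 0.35 kg, at first standing in the wooden stand. Origin at the middle of the tang's lower end, z up along the arbor, x along the tang's width. Flat tang 18 (x) x 8 (y) mm, z 0 to 16; round shank widening from 20 mm across (z 18) to 28 mm (z 60); dark collar 38 mm across, z 60 to 68; then the head.
- arbor_head (a point): Where to grip the arbor (arbor z 89): its head has two flats, 30 (arbor x) x 14 (arbor y) mm, z 68 to 102, parallel to the flats of the tang. Above it a brass screw stub 12 mm across, up to z 116.
- arbor_collar (a point): Centre of the underside of the arbor's collar (arbor z 60). It lies on the sleeve's rim when the arbor is fully in the sleeve.
- socket: Fixed spindle socket. Origin on the bench, on its axis; z up. Blue base 90 (x) x 100 (y) x 14 mm; dark steel block 50 x 56 mm, up to z 49, with a cross slot along the socket's x; above it a dark round housing, 52 mm across, top at z 97. In the housing slides the bright taper sleeve, which takes the arbor. Pushing the arbor with over 35 N spoils it.
- seat (a joint): Height of the taper sleeve above home, m: 0 home (its 54 mm flange down on the housing), 0.010 at most; 0.006 to 0.007 at the start. It is tight: moves only under some 15 N either way (less the weight of what it carries, when going down), and stays where it is left.
- sleeve_rim (a point): Centre of the sleeve's rim, the top of its bright flange (socket z 104 when home; it rises and falls with the sleeve). The taper bore below it narrows from 30 to 22 mm, with 1 mm play all round an arbor that is fully in. With the sleeve home and the arbor fully in, the arbor's origin is at socket z 44.
- sleeve_driver (a point): On the sleeve's axis, 47 mm below its rim, out of sight: top of the driver, a stiff disc 6 mm thick with a through slot 10.5 mm wide for the tang, at an unknown angle up to 0.5 rad either way of the socket's x axis (this point's axes do not show it). The tang fits either way round. Out of line it stops here, 13 mm short of fully in; find the angle by twisting under some 5 to 8 N.
- socket_slot (a point): Middle of the cross slot's floor (z 25), on the socket's axis. The slot runs along the socket's x, 50 mm long, open at both ends, 14 mm wide up to z 32, 27 mm wide above, roof at z 49. The sleeve's foot, a round stud 12 mm across, ends 8 mm above this floor when the sleeve is home.
- drift: Drift (wedge) lying on the bench, 0.06 kg: wooden grip 60 (x) x 15 (y) x 26 mm with brass ferrule, smooth steel blade 10 mm wide along +x to its tip at x 132. Flat underside at z 0; the blade's top rises evenly from 5 mm at the tip to 25 mm at the grip (1 in 5). Origin at the underside of the grip's middle; grip it there across its 15 mm width.
- drift_tip (a point): Tip of the drift's blade, at its underside. The drift slides on the slot's floor, from either end. With the grip's middle some 120 mm from the socket's axis the blade meets the foot of a sleeve that is home; each 5 mm farther lifts it 1 mm: about 5 mm at 92, 6 to 7 mm at 85; near 72 mm it jams. Driving takes 7 to 15 N along the slot; 30 N is too much. It stays where it is left.
- stand: Fixed wooden stand for the arbor: base 76 mm and top plate 66 mm square on brass posts, top at z 78 with a hole of 33 mm in which the arbor hangs by its collar with 2 mm play. Origin at the middle of its underside.
- ring_stick: Bystander: white tapered ring stick, 200x24x24 mm; leave alone.
- polish_pot: Bystander: pot with red lid, 62 mm across, 48 high; leave alone.
- parts_tin: Bystander: small hinged tin, 64x94x24 mm; leave alone.
- flux_pot: Bystander: pot with black lid, 49 mm across, 52 high; leave alone.

How it is judged:
By the outcome, as a careful person would: the job done as asked, in the order asked, and still so for the second after the job is handed in, with the robot touching nothing.
It also fails if it takes over 67 s, if anything falls off the work surface, if the arm or the gripper's body presses on something with over 40 N, if the wrist force passes 120 N, or if a joint passes its speed limit or range.

## Working session

There is one attempt and no reset: what is moved stays moved. The work goes in short steps, Python scripts to look and compute and a shell command to move; the robot and the scene stay as the last step left them, time stands still between calls to the robot, and variables do not carry over. Pictures are saved under pics/ and viewed, at most 10 in all, crops included, and the job is handed in when it is done.

```bash
mkdir -p pics; ls
python3 - <<'E'
from workcell import bot
import cv2
for n in("top","side"):
    f=bot.grab_frame(n); cv2.imwrite(f"pics/{n}0.png",cv2.cvtColor(f["pixels"],cv2.COLOR_RGB2BGR))
    print(n,f["fx"],f["fy"],f["cx"],f["cy"],f["extrinsics"])
s=bot.observe();print(s["clock"],s["position"],s["tool_rot"],s["grip_width"],s["force"])
E
```

```text
pics
top 530.672379872041 530.672379872041 284.78916408200087 204.43471772355585 [[ 0.02738093 -0.99961271  0.00497081 -0.01093532]
 [-0.99818724 -0.02760783 -0.05347937  0.52089955]
 [ 0.05359589 -0.00349748 -0.99855658  1.31426116]
 [ 0.          0.          0.          1.        ]]
side 507.6868142122564 507.6868142122564 271.78207248513974 212.9772747443668 [[-0.90049604 -0.43478677  0.0082066   0.48789511]
 [-0.22552127  0.45077994 -0.86367679  0.1855206 ]
 [ 0.37181587 -0.77958829 -0.50397922  0.91484425]
 [ 0.          0.          0.          1.        ]]
0.1 [ 0.1999675  -0.59188105  0.23082363] [-3.14068380e+00  4.21375685e-05  3.25820847e-01] 0.08546211799876237 [-0.3620345  -0.12767162  0.27933995]
```

View pics/top0.png

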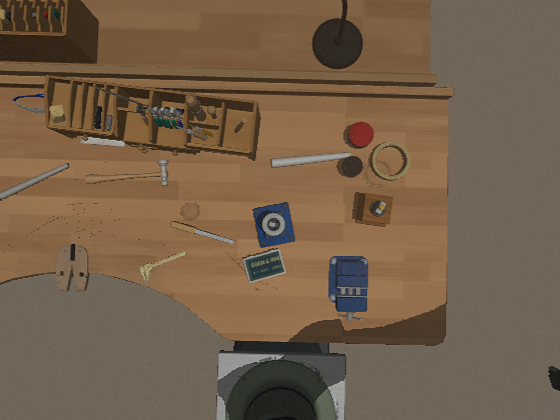

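View pics/side0.png

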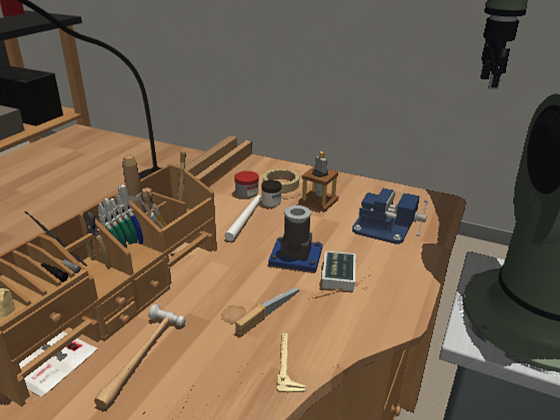

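The top view shows the socket at about (274,224), the arbor in its stand at (378,208), and the drift from its grip at (185,228) to its tip at (234,242). The side view agrees: socket (296,235), arbor (320,165), drift (270,310). Next I'll zoom in.

```bash
cat > h.py <<'E'
import numpy as np, cv2
from workcell import bot
def frame(n):
    f=bot.grab_frame(n); f["bgr"]=cv2.cvtColor(f["pixels"],cv2.COLOR_RGB2BGR); return f
def ray(f,uv):
    E=np.array(f["extrinsics"]);R=E[:3,:3];t=E[:3,3]
    d=R.T@np.array([(uv[0]-f["cx"])/f["fx"],(uv[1]-f["cy"])/f["fy"],1]);return -R.T@t,d/np.linalg.norm(d)
def onz(f,uv,z):
    o,d=ray(f,uv);return o+d*(z-o[2])/d[2]
def tri(f,a,g,b):
    o,d=ray(f,a);p,e=ray(g,b)
    s=np.linalg.lstsq(np.c_[d,-e],p-o,rcond=None)[0]
    A,B=o+s[0]*d,p+s[1]*e;return (A+B)/2,np.linalg.norm(A-B)
def proj(f,P):
    E=np.array(f["extrinsics"]);c=E[:3,:3]@np.array(P)+E[:3,3];return np.array([f["fx"]*c[0]/c[2]+f["cx"],f["fy"]*c[1]/c[2]+f["cy"]])
E
python3 - <<'E'
import cv2,numpy as np
t=cv2.imread("pics/top0.png");s=cv2.imread("pics/side0.png")
R=lambda i,x,y,w,h,k:cv2.resize(i[y:y+h,x:x+w],None,fx=k,fy=k,interpolation=cv2.INTER_CUBIC)
a=R(t,166,185,80,65,5);b=R(t,248,195,55,65,5)
c=R(t,345,185,55,65,5); 
top=np.hstack([c,b]) 
d=R(s,290,145,55,65,4);e=R(s,262,200,65,75,4)
cv2.imwrite("pics/c1.png",cv2.copyMakeBorder(np.vstack([np.hstack([top,np.zeros((325,250,3),np.uint8)]),np.zeros((1,800,3),np.uint8)])[:325],0,0,0,0,0))
im=np.zeros((600,800,3),np.uint8)
a=R(t,166,215,75,35,5);im[:175,:375]=a            # drift top
im[:300,380:380+220]=R(t,248,198,55,75,4)
im[:260,610:790]=R(t,352,185,45,65,4)
im[180:180+260,:220]=R(s,290,145,55,65,4)
im[300:600,380:640]=R(s,262,200,65,75,4)
im[445:600,:300]=R(s,230,285,75,52,4)[:155]
cv2.imwrite("pics/c1.png",im)
E
```

```text
(no output)
```

View pics/c1.png

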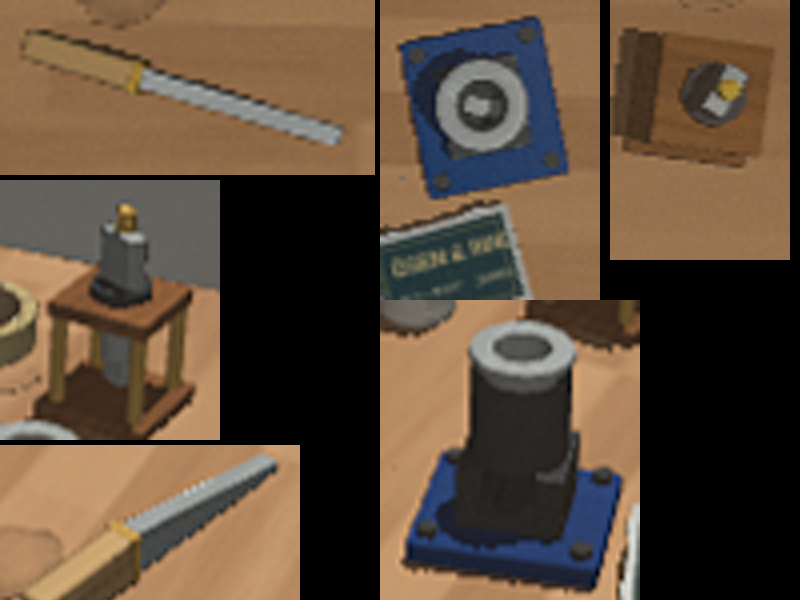

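The crops are clear. Blue base corners in the top view are near (254,209), (283,202), (290,238) and (260,247). The flange is centred at (274,224), the arbor stub at (382,207), and the drift blade runs from (201,231) to (234,242). I'll measure these with masks.

Run:
```python
from h import *
f=frame("top");g=frame("side")
hsv=cv2.cvtColor(f["bgr"],cv2.COLOR_BGR2HSV);H,S,V=[hsv[...,i].astype(int) for i in range(3)]
hs=cv2.cvtColor(g["bgr"],cv2.COLOR_BGR2HSV).astype(int)
def win(m,x0,x1,y0,y1):
    o=np.zeros(m.shape,np.uint8);o[y0:y1,x0:x1]=m[y0:y1,x0:x1]*255;return o
def big(m): return max(cv2.findContours(m,cv2.RETR_EXTERNAL,cv2.CHAIN_APPROX_NONE)[0],key=cv2.contourArea)
def rect(pts,f,z):
    W=np.array([onz(f,p,z)[:2] for p in pts.reshape(-1,2)],np.float32);r=cv2.minAreaRect(W*1000);return r,cv2.boxPoints(r)
# base
b=cv2.convexHull(big(win((H>105)&(H<130)&(S>120),246,300,195,252)))
r,bx=rect(b,f,0.014);print("base",r,bx.round(1).tolist())
# flange
m=win((S<40)&(V>120),255,295,205,245);c=big(m);e=cv2.fitEllipse(cv2.convexHull(c));print("flange px",e,onz(f,e[0],.1105))
ms=win((hs[...,1]<60)&(hs[...,2]>110),270,315,200,235);es=cv2.fitEllipse(cv2.convexHull(big(ms)));print("flange side",es)
print("tri",tri(f,e[0],g,es[0]))
# stub
yb=win((H>18)&(H<32)&(S>130)&(V>120),360,395,190,225);ys,xs=np.nonzero(yb);p=(xs.mean(),ys.mean());print("stub",p,len(xs),onz(f,p,.133))
yc=win((hs[...,0]>15)&(hs[...,0]<32)&(hs[...,1]>110)&(hs[...,2]>100),310,330,145,170);ys,xs=np.nonzero(yc);q=(xs.mean(),ys.mean());print("stub side",q,len(xs),xs.min(),xs.max(),ys.min(),ys.max());print("tri",tri(f,p,g,q))
# head top & collar
hm=win((S<70)&(V>110),360,395,190,225)|yb
cc=cv2.convexHull(big(hm));r,bx=rect(cc,f,.120);print("head",r,bx.round(1).tolist())
cm=win((S<90),362,395,192,225);ec=cv2.minEnclosingCircle(big(cm));print("collar/head px",ec,onz(f,ec[0],.086))
# stand top
# blade
bl=win((S<70)&(V>110),195,240,222,250);c=big(bl);L=cv2.fitLine(c,cv2.DIST_L2,0,.01,.01).ravel()
d=L[:2]*np.sign(L[0]);k=(c.reshape(-1,2)-L[2:])@d;a,z=L[2:]+d*k.min(),L[2:]+d*k.max()
A,Z=onz(f,a,.025),onz(f,z,.005);print("blade",a,z,A,Z,np.linalg.norm(A-Z),np.degrees(np.arctan2(*(Z-A)[1::-1])))
np.set_printoptions(linewidth=250)
for y in range(200,216):print(y,' '.join(f"{v:3d}" for v in V[y,366:392]),'|',' '.join(f"{v:3d}" for v in S[y,366:392]))
```

```text
base ((470.2120361328125, 30.00848388671875), (96.98133850097656, 86.7362060546875), 12.850298881530762) [[413.29998779296875, 61.5], [432.6000061035156, -23.100000381469727], [527.0999755859375, -1.5], [507.79998779296875, 83.0999984741211]]
flange px ((273.0, 223.98143005371094), (21.4888973236084, 21.790428161621094), 0.0) [0.46975062 0.02979043 0.1105    ]
flange side ((297.2168884277344, 211.74806213378906), (13.857295989990234, 26.194490432739258), 91.6881103515625)
tri (array([0.47077858, 0.0301963 , 0.11038758]), np.float64(0.0022050071897875487))
stub (np.float64(381.4117647058824), np.float64(206.88235294117646)) 17 [ 0.51511849 -0.21653234  0.133     ]
stub side (np.float64(321.0), np.float64(153.4)) 20 319 323 151 157
tri (array([ 0.51618246, -0.21649443,  0.13130013]), np.float64(0.0020688797472402255))
head ((515.3170166015625, -216.75247192382812), (12.209516525268555, 28.63998794555664), 60.224464416503906) [[499.8999938964844, -214.89999389648438], [524.7000122070312, -229.1999969482422], [530.7999877929688, -218.60000610351562], [505.8999938964844, -204.300003051757
[... 3012 characters left out ...]
10   9  12   7  15  28  18  50 138 156 155 155 152 165 125
213 121 120 122 121 126  84  65  71  66  59  59  58 102 145 116  73  68  70  95 111 119 115 113 112 114 137 | 150 153 153 152 158 146  35  22  35  61  69  57  15   7  11  14  23  18 115 154 148 155 160 157 150 125
214 115 115 118 119 123 126  83  61  71  71  66  58  55  70  70  70  73  94 117 121 121 118 118 116 119 139 | 155 160 156 161 153 156 163  50  14  22  39  57  65  29  25  18  21 119 157 158 154 153 153 154 150 127
215 109 110 111 117 119 120 124  88  60  68  73  73  72  74  72  91 119 124 121 121 121 122 121 118 128 141 | 157 148 154 150 148 153 154 148 106  49  24  14  25  21  21  98 150 160 158 150 156 150 158 156 143 127
```

Everything measured agrees with the sizes given:

| Thing | Position (m) | Heading or height |
|---|---|---|
| Socket | (0.470, 0.030) | slot axis at -77.2° |
| Sleeve rim | on the socket axis | z 0.1104, about 6.4 mm up |
| Arbor | (0.5155, -0.217) | flats at -31° |
| Drift grip | (0.459, 0.256) | -105.6° |

I'll take tool yaw 149° over the arbor, which keeps the last joint well inside its range.

```bash
python3 -m crank '{"travel":[[11,13,0],[11,13,0],[11,13,0],[11,13,0],[11,13,0]],"turn":[[0,0,8.5],[0,0,17],[0,0,25.5],[0,0,34],[0,0,42]],"gripper":[0,0,0,0,0]}'
python3 -m crank '{"travel":[[11,13,0],[11,13,0],[11,13,0],[11,13,0],[11,13,0]],"turn":[[0,0,8.5],[0,0,17],[0,0,25.5],[0,0,34],[0,0,42]],"gripper":[0,0,0,0,0]}'
python3 -m crank '{"travel":[[9.6,11.5,0],[9.6,11.5,0],[9.6,11.5,0],[9.6,11.5,0],[9.6,11.5,0]],"turn":[[0,0,8.5],[0,0,17],[0,0,25.5],[0,0,34],[0,0,42]],"gripper":[0.3,0.3,0.3,0.3,0.3]}'
```

```text
clock: 0.7
position: [0.3127, -0.4594, 0.2316]
tool_rot: [3.141, -0.001, 1.07]
force: [-0.2, -0.6, 0.0]
grip_width: 0.0855
finger_force: 0.0
clock: 1.2
position: [0.4223, -0.3291, 0.2315]
tool_rot: [3.141, -0.001, 1.803]
force: [-0.6, -0.2, 0.4]
grip_width: 0.0851
finger_force: 0.0
clock: 1.7
position: [0.5168, -0.2155, 0.2311]
tool_rot: [3.141, -0.0, 2.534]
force: [0.1, -0.7, -0.3]
grip_width: 0.0601
finger_force: 0.0
```

```bash
python3 -m crank '{"travel":[[0,-0.1,-4],[0,-0.1,-8],[0,-0.1,-11],[0,-0.1,-13],[0,-0.1,-14.1]],"turn":[[0,0,4],[0,0,4],[0,0,4],[0,0,4],[0,0,4]],"gripper":[0.3,0.3,0.3,0.3,0.3]}'
python3 -m crank '{"travel":[[0,0,0],[0,0,0],[0,0,0],[0,0,0],[0,0,0]],"turn":[[0,0,0],[0,0,0],[0,0,0],[0,0,0],[0,0,0]],"gripper":[0.6,0.9,1,1,1]}' 70
python3 -m crank '{"travel":[[0,0,0],[0,0,0],[0,0,0.5],[0,0,1.5],[0,0,3]],"turn":[[0,0,0],[0,0,0],[0,0,0],[0,0,0],[0,0,0]],"gripper":[1,1,1,1,1]}'
```

```text
clock: 2.2
position: [0.5153, -0.2179, 0.0885]
tool_rot: [-3.141, -0.002, 2.595]
force: [0.8, -0.6, 0.4]
grip_width: 0.06
finger_force: 0.0
clock: 2.7
position: [0.5166, -0.2184, 0.0916]
tool_rot: [3.141, 0.002, 2.594]
force: [-0.6, 0.7, 6.5]
grip_width: 0.0128
finger_force: 68.1
clock: 3.2
position: [0.5158, -0.218, 0.1212]
tool_rot: [-3.142, -0.001, 2.595]
force: [0.4, -0.2, -2.5]
grip_width: 0.0131
finger_force: 68.2
```

```bash
python3 -m crank '{"travel":[[0,0,2],[0,0,5],[0,0,8],[0,0,10],[0,0,10]],"turn":[[0,0,0],[0,0,0],[0,0,0],[0,0,0],[0,0,0]],"gripper":[1,1,1,1,1]}'
python3 -m crank '{"travel":[[-1,4,0],[-2,9,0],[-3,14,0],[-4,19,0],[-4.6,24,0]],"turn":[[0,0,-8.5],[0,0,-17],[0,0,-25.5],[0,0,-34],[0,0,-42]],"gripper":[1,1,1,1,1]}'
python3 -m crank '{"travel":[[0,0.7,0],[0,0.7,0],[0,0.7,0],[0,0.7,0],[0,0.7,0]],"turn":[[0,0,-3.8],[0,0,-3.8],[0,0,-3.8],[0,0,-3.8],[0,0,-3.8]],"gripper":[1,1,1,1,1]}'
python3 - <<'E'
from h import *
f=frame("top");g=frame("side")
R=lambda i,x,y,w,h,k:cv2.resize(i[y:y+h,x:x+w],None,fx=k,fy=k,interpolation=cv2.INTER_CUBIC)
im=np.zeros((560,800,3),np.uint8)
im[:560,:400]=R(g["bgr"],250,120,100,140,4);im[:400,400:]=R(f["bgr"],225,175,100,100,4)
cv2.imwrite("pics/c2.png",im);cv2.imwrite("pics/s2.png",g["bgr"])
E
```

```text
clock: 3.7
position: [0.5172, -0.2184, 0.2241]
tool_rot: [3.141, 0.005, 2.595]
force: [-0.7, -0.6, -2.5]
grip_width: 0.0129
finger_force: 68.4
clock: 4.2
position: [0.472, 0.0035, 0.2204]
tool_rot: [-3.141, 0.0, 1.894]
force: [1.4, 0.6, -2.1]
grip_width: 0.0126
finger_force: 68.6
clock: 4.7
position: [0.4731, 0.0079, 0.2201]
tool_rot: [-3.141, -0.0, 1.832]
force: [-0.0, -0.8, -2.7]
grip_width: 0.0131
finger_force: 68.7
```

View pics/c2.png

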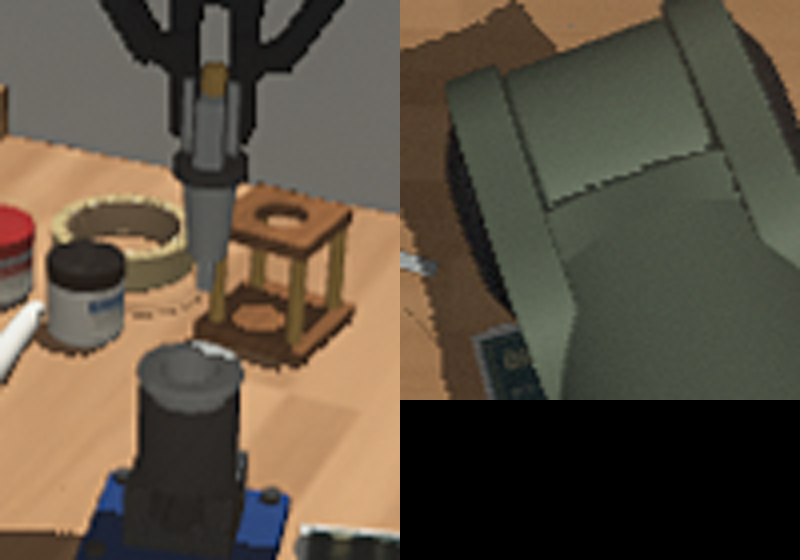

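The side view shows the arbor held nearly upright: tang end at (301,193), collar at (302,162). The stand is empty and the rim is below at (297,212). I'll compare these with the projected tool axis.

Run:
```python
from h import *
g=frame("side");b=cv2.cvtColor(g["bgr"],cv2.COLOR_BGR2HSV).astype(int);V=b[...,2];S=b[...,1]
s=bot.observe();x,y,z=s["position"];print(s["position"],s["tool_rot"])
for a in (0,10,20,30,40,50,60,64,68,80,102,116):print(a,proj(g,(x,y,z-.0715+a/1000)).round(1))
for r in range(146,196,2):print(r,' '.join(f"{V[r,c]:3d}{'*' if S[r,c]<60 else ' '}" for c in range(292,316)))
print("rim expected px",proj(g,(.470,.030,.1104)),proj(g,(.471,.030,.1104)))
```

```text
[0.47315327 0.00841391 0.22021426] [-3.14140913e+00 -8.12109242e-05  1.83268104e+00]
0 [301.7 189.9]
10 [301.8 185.4]
20 [302.  180.9]
30 [302.2 176.3]
40 [302.4 171.7]
50 [302.6 167.1]
60 [302.8 162.3]
64 [302.9 160.4]
68 [303.  158.5]
80 [303.2 152.8]
102 [303.7 142. ]
116 [304. 135.]
146  58*  24*  25*  45*  86*  95*  58*  81*  91*  87*  85*  85*  88*  88*  49*  81*  96*  63*  31*  27*  26*  16* 101* 114*
148  58*  23*  25*  46*  86*  95*  52*  79*  92*  89*  89*  89*  89*  89*  52*  81*  96*  64*  32*  29*  29*  17* 101* 115*
150  59*  24*  25*  56*  88*  95*  53*  79*  91*  89*  88*  89*  91*  82*  55*  83*  98*  59*  31*  29*  28*  13   98* 113*
152  54*  19*  21*  63*  89*  94*  65*  83*  91*  89*  89*  89*  91*  74*  60*  84*  97*  54*  27*  29*  21* 104* 116* 111*
154 117*  91*  82*  70*  87*  76*  60*  84*  91*  89*  88*  88*  92*  65*  65*  87*  97*  53*  27*  21*  70* 108* 113* 109*
156 110* 113* 119*  79*  85*  78*  63*  85*  91*  89*  88*  88*  91*  65*  65*  88*  93*  57*  76*  81* 108* 112* 110* 110*
158 116*  89*  45*  35*  48*  39*  65*  88*  90*  89*  88*  88*  91*
[... 1659 characters left out ...]
05  103 
186  99   96   95   93   93   90  117  102*  89*  88*  98*  77* 102  103  125  182  190  185  184  193  151  105  105   97 
188  98   95   93   87  111  167  168  111*  90*  93*  92*  74* 102  103  117  176  186  186  188  198  134   98  105   96 
190  80  108  153  189  204  210  187  113*  88*  92*  88*  92  107   97  145  186  196  176  128  150  110  101  111   98 
192 210  207  204  200  194  187  179  147  117*  98*  84*  99  110   98  153  174  117   63   55   56   58   63   71   92 
194 197  193  192  189  189  192  170  122  179  204  133  100  110  107   68   55   60   63   64   65   65   65   64   61 
rim expected px [298.16907601 211.82134786] [297.7071496  211.70851812]
```

Both the rim and the shank sit about 0.5–0.9 px left of their projections, so it is mostly camera bias with no visible tilt. The target axis is (0.471, 0.030). I'll move over it and lower to just above the driver, which should touch at about TCP z 0.135.

```bash
python3 -m crank '{"travel":[[-0.2,2.2,0],[-0.2,2.2,0],[-0.2,2.2,0],[-0.2,2.2,-1],[-0.2,2.2,-2]],"turn":[[0,0,-2],[0,0,-2],[0,0,-2],[0,0,-2],[0,0,-2]],"gripper":[1,1,1,1,1]}'
python3 -m crank '{"travel":[[0,0,-1],[0,0,-2],[0,0,-3],[0,0,-4],[0,0,-5]],"turn":[[0,0,0],[0,0,0],[0,0,0],[0,0,0],[0,0,0]],"gripper":[1,1,1,1,1]}'
```

```text
clock: 5.35
position: [0.4711, 0.0303, 0.1994]
tool_rot: [-3.142, 0.0, 1.798]
force: [-0.5, 0.1, -3.5]
grip_width: 0.0132
finger_force: 68.7
clock: 5.85
position: [0.4711, 0.031, 0.1494]
tool_rot: [-3.141, -0.0, 1.798]
force: [0.4, -0.4, -3.7]
grip_width: 0.0128
finger_force: 68.7
```

```bash
python3 -m crank '{"travel":[[0,-0.05,-0.3],[0,-0.05,-0.5],[0,-0.05,-0.7],[0,-0.05,-0.9],[0,-0.05,-1.1]],"turn":[[0,0,0],[0,0,0],[0,0,0],[0,0,0],[0,0,0]],"gripper":[1,1,1,1,1]}'
python3 -m crank '{"travel":[[0,0,-0.1],[0,0,-0.15],[0,0,-0.2],[0,0,-0.25],[0,0,-0.3]],"turn":[[0,0,0],[0,0,0],[0,0,0],[0,0,0],[0,0,0]],"gripper":[1,1,1,1,1]}'
```

```text
clock: 6.35
position: [0.4713, 0.0304, 0.1394]
tool_rot: [3.141, 0.0, 1.798]
force: [-0.3, -0.0, -2.2]
grip_width: 0.0127
finger_force: 68.6
clock: 6.85
position: [0.4712, 0.0304, 0.1364]
tool_rot: [3.141, 0.0, 1.798]
force: [-0.9, -0.7, 2.6]
grip_width: 0.013
finger_force: 69.5
```

```bash
python3 -m crank '{"travel":[[0,0,0],[0,0,0],[0,0,0],[0,0,0],[0,0,0]],"turn":[[0,0,3],[0,0,6],[0,0,9],[0,0,12],[0,0,15]],"gripper":[1,1,1,1,1]}'
python3 -c "
from workcell import bot;s=bot.observe();print(s['position'],s['tool_rot'],s['force'],s['moment'])"
```

```text
clock: 7.35
position: [0.4716, 0.0304, 0.1365]
tool_rot: [3.141, 0.0, 2.062]
force: [1.4, -1.5, -0.1]
grip_width: 0.0128
finger_force: 69.1
[0.47161953 0.03041405 0.13654773] [3.14072757e+00 4.82074251e-04 2.06211566e+00] [ 1.41593993 -1.45297923 -0.11428735] [-0.40179726 -0.42011071 -0.03337363]
```

```bash
python3 -m crank '{"travel":[[0,0,-0.05],[0,0,-0.1],[0,0,-0.1],[0,0,-0.1],[0,0,-0.1]],"turn":[[0,0,0],[0,0,0],[0,0,1],[0,0,2],[0,0,3]],"gripper":[1,1,1,1,1]}'
python3 -m crank '{"travel":[[0,0,0],[0,0,0],[0,0,0],[0,0,0],[0,0,0]],"turn":[[0,0,3],[0,0,6],[0,0,9],[0,0,12],[0,0,15]],"gripper":[1,1,1,1,1]}'
python3 -c "
from workcell import bot;s=bot.observe();print(s['position'],s['tool_rot'],s['force'],s['moment'])"
```

```text
clock: 7.85
position: [0.4718, 0.0305, 0.1358]
tool_rot: [3.14, 0.001, 2.112]
force: [0.7, -2.0, 7.4]
grip_width: 0.013
finger_force: 70.2
clock: 8.35
position: [0.4719, 0.0306, 0.1359]
tool_rot: [3.14, 0.001, 2.375]
force: [0.4, -0.9, 8.3]
grip_width: 0.0126
finger_force: 70.3
[0.47193497 0.03057736 0.13588178] [3.14036594e+00 1.23798330e-03 2.37500259e+00] [ 0.44625471 -0.93309927  8.25023116] [-0.40105233 -0.2414669  -0.07699784]
```

```bash
python3 -m crank '{"travel":[[0,0,0.06],[0,0,0.06],[0,0,0.06],[0,0,0.06],[0,0,0.06]],"turn":[[0,0,-5],[0,0,-10],[0,0,-15],[0,0,-20],[0,0,-25]],"gripper":[1,1,1,1,1]}'
python3 -m crank '{"travel":[[0,0,0],[0,0,0],[0,0,0],[0,0,0],[0,0,0]],"turn":[[0,0,-3],[0,0,-6],[0,0,-9],[0,0,-12],[0,0,-15]],"gripper":[1,1,1,1,1]}'
python3 -c "
from workcell import bot;s=bot.observe();print(s['position'],s['tool_rot'],s['force'],s['moment'])"
```

```text
clock: 8.85
position: [0.4712, 0.0303, 0.136]
tool_rot: [-3.142, 0.0, 1.933]
force: [-1.2, -2.3, 0.6]
grip_width: 0.0127
finger_force: 69.2
clock: 9.35
position: [0.4709, 0.0303, 0.1359]
tool_rot: [-3.141, 0.0, 1.673]
force: [-2.0, -1.4, -0.2]
grip_width: 0.0127
finger_force: 69.0
[0.47090959 0.03033531 0.13587171] [-3.14108956e+00  2.48171261e-04  1.67264492e+00] [-1.96346721 -1.35943377 -0.238472  ] [-0.4120139   0.46909021 -0.00922341]
```

```bash
python3 -m crank '{"travel":[[0,0,-0.05],[0,0,-0.05],[0,0,-0.05],[0,0,-0.05],[0,0,-0.05]],"turn":[[0,0,0],[0,0,-3],[0,0,-6],[0,0,-9],[0,0,-12]],"gripper":[1,1,1,1,1]}'
python3 -c "
from workcell import bot;s=bot.observe();print(s['position'],s['tool_rot'],s['force'],s['moment'])"
```

```text
clock: 9.85
position: [0.471, 0.0303, 0.1353]
tool_rot: [-3.141, 0.0, 1.465]
force: [-0.1, -2.9, -3.1]
grip_width: 0.0128
finger_force: 68.7
[0.47097515 0.03029463 0.13525846] [-3.14121758e+00  2.55315151e-04  1.46547672e+00] [-0.09033467 -2.93729853 -3.10266299] [-0.54712306  0.19036598  0.00435099]
```

The vertical contact is gone at yaw 84°, so the tang is probably over the slot. I'll probe down.

```bash
python3 -m crank '{"travel":[[0,0,-0.05],[0,0,-0.1],[0,0,-0.15],[0,0,-0.2],[0,0,-0.2]],"turn":[[0,0,0],[0,0,0],[0,0,0],[0,0,0],[0,0,0]],"gripper":[1,1,1,1,1]}'
python3 -c "
from workcell import bot;s=bot.observe();print(s['position'],s['tool_rot'],s['force'],s['moment'])"
```

```text
clock: 10.35
position: [0.4711, 0.0304, 0.1333]
tool_rot: [-3.141, 0.0, 1.467]
force: [-0.7, -2.8, -1.8]
grip_width: 0.0128
finger_force: 68.7
[0.47112845 0.03036414 0.13332034] [-3.14148205e+00  4.51506583e-05  1.46708807e+00] [-0.69228469 -2.751371   -1.78338371] [-0.7838721  -0.0596524   0.00309176]
```

The tang is in. There's a light side load of -2.8 N in y, so I'll ease that way and continue down with a small further turn.

```bash
python3 -m crank '{"travel":[[0,-0.05,-0.1],[0,-0.05,-0.2],[0,-0.05,-0.3],[0,-0.05,-0.4],[0,-0.05,-0.5]],"turn":[[0,0,-1],[0,0,-2],[0,0,-3],[0,0,-3],[0,0,-3]],"gripper":[1,1,1,1,1]}'
python3 -c "
from workcell import bot;s=bot.observe();print(s['position'],s['tool_rot'],s['force'],s['moment'])"
```

```text
clock: 10.85
position: [0.4712, 0.03, 0.1283]
tool_rot: [3.142, -0.0, 1.415]
force: [0.3, -1.5, -1.3]
grip_width: 0.013
finger_force: 68.7
[0.47117947 0.03004114 0.12832808] [ 3.14152495e+00 -2.97066726e-06  1.41464875e+00] [ 0.26282158 -1.53042368 -1.26290025] [-0.41696853 -0.06378275 -0.02145043]
```

```bash
python3 -m crank '{"travel":[[0,-0.03,-0.1],[0,-0.03,-0.2],[0,-0.03,-0.3],[0,-0.03,-0.4],[0,-0.03,-0.45]],"turn":[[0,0,0],[0,0,0],[0,0,0],[0,0,0],[0,0,0]],"gripper":[1,1,1,1,1]}'
python3 -c "
from workcell import bot;s=bot.observe();print(s['position'],s['tool_rot'],s['force'],s['moment'])"
```

```text
clock: 11.35
position: [0.4711, 0.0296, 0.1238]
tool_rot: [-3.141, 0.0, 1.414]
force: [0.5, -1.1, -1.8]
grip_width: 0.0129
finger_force: 68.7
[0.47111615 0.02957927 0.12380409] [-3.14146517e+00  9.62024605e-05  1.41427312e+00] [ 0.53039884 -1.08922683 -1.79221165] [-0.42664632 -0.07693109 -0.04482663]
```

```bash
python3 -m crank '{"travel":[[0,-0.02,-0.05],[0,-0.02,-0.1],[0,-0.02,-0.15],[0,-0.02,-0.2],[0,-0.02,-0.25]],"turn":[[0,0,0],[0,0,0],[0,0,0],[0,0,0],[0,0,0]],"gripper":[1,1,1,1,1]}'
python3 -c "
from workcell import bot;s=bot.observe();print(s['position'],s['tool_rot'],s['force'],s['moment'])"
```

```text
clock: 11.85
position: [0.4712, 0.0295, 0.1218]
tool_rot: [3.141, 0.0, 1.414]
force: [-2.5, -1.8, 9.6]
grip_width: 0.0128
finger_force: 70.5
[0.47120281 0.0294797  0.121785  ] [3.14127234e+00 1.27512762e-04 1.41429285e+00] [-2.47925266 -1.83082934  9.63621157] [-0.29489382  0.7981216  -0.008959  ]
```

```bash
python3 -m crank '{"travel":[[0,0,-0.05],[0,0,-0.1],[0,0,-0.15],[0,0,-0.2],[0,0,-0.25]],"turn":[[0,0,0],[0,0,0],[0,0,0],[0,0,0],[0,0,0]],"gripper":[1,1,1,1,1]}'
python3 -m crank '{"travel":[[0,0,-0.04],[0,0,-0.08],[0,0,-0.12],[0,0,-0.16],[0,0,-0.2]],"turn":[[0,0,0],[0,0,0],[0,0,0],[0,0,0],[0,0,0]],"gripper":[1,1,1,1,1]}'
```

```text
clock: 12.35
position: [0.4712, 0.0295, 0.1193]
tool_rot: [3.141, 0.0, 1.414]
force: [-3.6, -1.2, 8.5]
grip_width: 0.0133
finger_force: 70.5
clock: 12.85
position: [0.4713, 0.0295, 0.1175]
tool_rot: [3.141, 0.0, 1.414]
force: [-7.2, -1.5, 23.7]
grip_width: 0.013
finger_force: 72.6
```

```bash
python3 -m crank '{"travel":[[-0.05,0,0],[-0.1,0,0],[-0.1,0,0],[-0.1,0,0],[-0.1,0,0]],"turn":[[0,0,0],[0,0,0],[0,0,0],[0,0,0],[0,0,0]],"gripper":[1,1,1,1,1]}'
python3 - <<'E'
from h import *
g=frame("side");s=bot.observe();print(s["position"],s["force"],s["moment"])
cv2.imwrite("pics/c3.png",cv2.resize(g["bgr"][165:275,262:332],None,fx=5,fy=5,interpolation=cv2.INTER_CUBIC))
for z in(.097,.104,.1104):print(z,proj(g,(.4708,.0302,z)))
E
```

```text
clock: 13.35
position: [0.4711, 0.0295, 0.1175]
tool_rot: [3.14, -0.0, 1.414]
force: [1.5, -1.9, 6.8]
grip_width: 0.0127
finger_force: 70.1
[0.47111975 0.02952593 0.11752941] [ 2.32330652 -1.18124959  7.97273169] [-0.48666572 -0.28187603  0.01872124]
0.097 [297.53254616 217.55888002]
0.104 [297.65090512 214.54767153]
0.1104 [297.75984208 211.77617108]
```

View pics/c3.png

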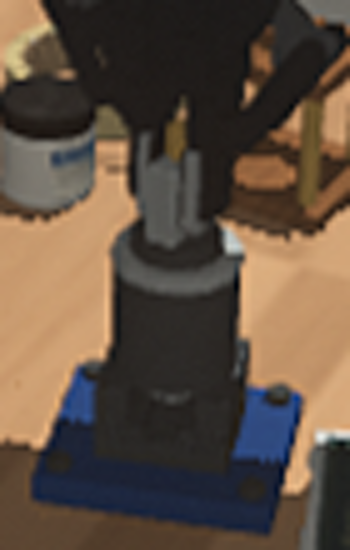

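The collar is on the flange. The flange's lower edge is now near row 224, and I'll compare its profile with the start picture.

```bash
cat > prof.py <<'E'
from h import *
a=cv2.cvtColor(cv2.imread("pics/side0.png"),cv2.COLOR_BGR2GRAY);g=frame("side");b=cv2.cvtColor(g["bgr"],cv2.COLOR_BGR2GRAY)
for r in range(206,232):print(r,a[r,292:302:3],b[r,292:302:3])
s=bot.observe();print(s["position"],s["force"])
E
python3 -m crank '{"travel":[[0,0,-0.03],[0,0,-0.06],[0,0,-0.09],[0,0,-0.12],[0,0,-0.15]],"turn":[[0,0,0],[0,0,0],[0,0,0],[0,0,0],[0,0,0]],"gripper":[1,1,1,1,1]}'
python3 prof.py
```

```text
clock: 13.9
position: [0.4713, 0.0295, 0.1173]
tool_rot: [3.139, 0.0, 1.414]
force: [-10.5, -3.8, 53.1]
grip_width: 0.0132
finger_force: 76.8
206 [165 171 180 161] [86 85 81 52]
207 [175 162 171 177] [88 86 83 53]
208 [167 120 128 142] [88 86 79 54]
209 [121  77  76  87] [89 87 80 72]
210 [81 84 84 77] [88 87 79 84]
211 [82 84 84 79] [90 87 81 72]
212 [82 84 85 79] [92 89 71 49]
213 [86 84 83 75] [66 91 48 38]
214 [129  73  75  85] [36 66 36 39]
215 [165 137 113 145] [40 38 40 41]
216 [172 176 157 174] [40 43 42 43]
217 [151 178 172 180] [38 40 41 40]
218 [100 137 149 140] [65 43 43 47]
219 [73 78 99 78] [81 67 67 69]
220 [76 76 76 79] [88 88 85 90]
221 [78 82 80 82] [93 95 93 96]
222 [58 68 77 72] [83 96 97 96]
223 [34 42 53 47] [56 72 79 74]
224 [38 39 38 39] [36 43 51 46]
225 [39 40 39 40] [42 41 40 41]
226 [41 40 40 40] [44 42 43 42]
227 [40 41 41 39] [42 43 43 41]
228 [39 41 41 40] [42 43 44 43]
229 [39 40 41 40] [42 42 42 43]
230 [38 40 39 40] [41 43 42 44]
231 [40 39 40 41] [42 43 43 44]
[0.47130369 0.02954282 0.11733734] [-9.28206559 -3.12045267 45.87473689]
```

That pressed to 53 N as the stop came in, well over what I wanted, so I'm relaxing at once. The hard stop at TCP z 0.1173 matches home (about 0.117 expected), and so do the collar and flange rows.

```bash
python3 -m crank '{"travel":[[0,0,0.2],[0,0,0.2],[0,0,0.2],[0,0,0.2],[0,0,0.2]],"turn":[[0,0,0],[0,0,0],[0,0,0],[0,0,0],[0,0,0]],"gripper":[1,1,1,1,1]}'
python3 -c "
from workcell import bot;s=bot.observe();print(s['position'],s['tool_rot'],s['force'],s['moment'])"
```

```text
clock: 14.45
position: [0.4705, 0.0294, 0.1175]
tool_rot: [3.141, -0.0, 1.414]
force: [1.1, -2.5, 7.0]
grip_width: 0.0127
finger_force: 70.1
[0.47046561 0.02939047 0.11751304] [ 3.14109250e+00 -2.41467916e-05  1.41420606e+00] [ 1.05798035 -2.47709068  6.97031037] [-0.58592667 -0.07957263 -0.06619901]
```

```bash
python3 -m crank '{"travel":[[0,0,0],[0,0,0],[0,0,0],[0,0,0],[0,0,0]],"turn":[[0,0,0],[0,0,0],[0,0,0],[0,0,0],[0,0,0]],"gripper":[0.4,0.4,0.4,0.4,0.4]}'
python3 -m crank '{"travel":[[0,0,1],[0,0,3],[0,0,6],[0,0,9],[0,0,12]],"turn":[[0,0,0],[0,0,0],[0,0,0],[0,0,0],[0,0,0]],"gripper":[0.4,0.4,0.4,0.4,0.4]}'
python3 -m crank '{"travel":[[-0.3,4.5,0],[-0.6,9,0],[-0.8,14,0],[-1,18,0],[-1.2,22.6,0]],"turn":[[0,0,0],[0,0,0],[0,0,0],[0,0,0],[0,0,0]],"gripper":[0.4,0.4,0.4,0.4,0.4]}'
python3 prof.py
python3 - <<'E'
from h import *
g=frame("side");f=frame("top")
R=lambda i,x,y,w,h,k:cv2.resize(i[y:y+h,x:x+w],None,fx=k,fy=k,interpolation=cv2.INTER_CUBIC)
im=np.zeros((500,760,3),np.uint8)
im[:500,:325]=R(g["bgr"],265,170,65,100,5);im[:400,350:750]=R(f["bgr"],225,180,100,100,4)
cv2.imwrite("pics/c4.png",im)
E
```

```text
clock: 14.95
position: [0.4701, 0.0295, 0.1173]
tool_rot: [-3.141, -0.0, 1.414]
force: [-0.0, 0.5, 0.6]
grip_width: 0.051
finger_force: 0.0
clock: 15.45
position: [0.4699, 0.0296, 0.2393]
tool_rot: [3.141, -0.0, 1.415]
force: [0.2, -0.5, 0.6]
grip_width: 0.051
finger_force: 0.0
clock: 15.95
position: [0.4578, 0.2567, 0.2383]
tool_rot: [3.141, 0.0, 1.414]
force: [0.5, -1.3, 1.1]
grip_width: 0.0512
finger_force: 0.0
206 [165 171 180 161] [90 90 88 87]
207 [175 162 171 177] [88 90 87 86]
208 [167 120 128 142] [88 90 88 87]
209 [121  77  76  87] [90 90 88 86]
210 [81 84 84 77] [92 90 87 83]
211 [82 84 84 79] [93 90 86 78]
212 [82 84 85 79] [92 93 85 76]
213 [86 84 83 75] [66 92 81 81]
214 [129  73  75  85] [40 65 81 83]
215 [165 137 113 145] [43 45 77 70]
216 [172 176 157 174] [42 50 56 48]
217 [151 178 172 180] [43 41 40 38]
218 [100 137 149 140] [60 32 33 32]
219 [73 78 99 78] [167 157 156 155]
220 [76 76 76 79] [175 207 203 203]
221 [78 82 80 82] [105 151 148 148]
222 [58 68 77 72] [84 92 92 93]
223 [34 42 53 47] [59 76 83 77]
224 [38 39 38 39] [41 47 54 49]
225 [39 40 39 40] [46 45 45 44]
226 [41 40 40 40] [46 47 47 46]
227 [40 41 41 39] [48 49 48 46]
228 [39 41 41 40] [45 49 47 46]
229 [39 40 41 40] [45 47 47 48]
230 [38 40 39 40] [46 47 46 48]
231 [40 39 40 41] [46 47 46 47]
[0.45612842 0.26485456 0.23859325] [-7.15071946  7.37582162 -2.4116985 ]
```

View pics/c4.png

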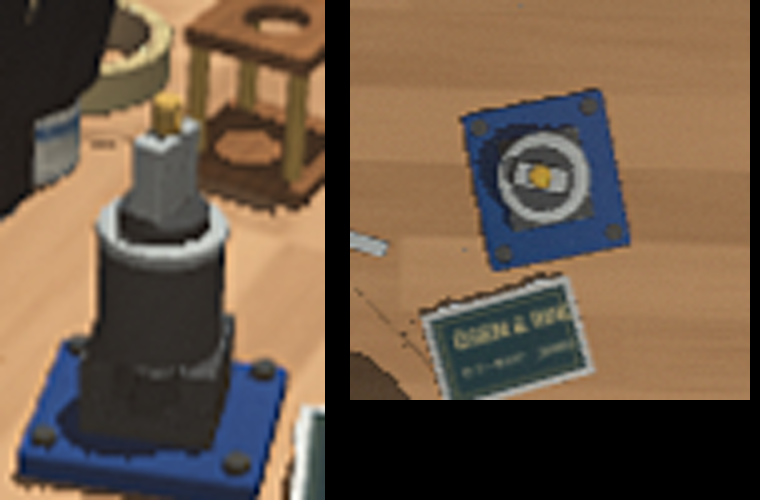

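The picture shows the arbor released in the sleeve with its collar on the flange. The flange's front edge went from row 218.3 to 221.3, which is about 7 mm lower, so it is home. Next is the drift.

```bash
python3 -m crank '{"travel":[[0,0,-2],[0,0,-5],[0,0,-8],[0,0,-10],[0,0,-12]],"turn":[[0,0,-6.6],[0,0,-6.6],[0,0,-6.6],[0,0,-6.6],[0,0,-6.6]],"gripper":[0.4,0.4,0.4,0.4,0.4]}'
python3 -c "
from workcell import bot;s=bot.observe();print(s['position'],s['tool_rot'],s['force'])"
```

```text
clock: 16.6
position: [0.4584, 0.2542, 0.117]
tool_rot: [3.142, 0.001, 1.298]
force: [0.3, 0.2, -0.7]
grip_width: 0.0515
finger_force: 0.0
[0.45835112 0.25421833 0.11696027] [3.14155824e+00 5.59511070e-04 1.29792204e+00] [ 0.34357031  0.1808377  -0.68523685]
```

```bash
python3 -m crank '{"travel":[[0,0.2,-4],[0,0.2,-7],[0,0.2,-9],[0,0.2,-10.5],[0,0.2,-11.1]],"turn":[[0,0,0],[0,0,0],[0,0,0],[0,0,0],[0,0,0]],"gripper":[0.4,0.4,0.4,0.4,0.4]}'
python3 -m crank '{"travel":[[0,0,0],[0,0,0],[0,0,0],[0,0,0],[0,0,0]],"turn":[[0,0,0],[0,0,0],[0,0,0],[0,0,0],[0,0,0]],"gripper":[0.6,0.8,1,1,1]}' 70
python3 -c "
from workcell import bot;s=bot.observe();print(s['position'],s['tool_rot'],s['force'])"
```

```text
clock: 17.1
position: [0.4581, 0.2566, 0.0057]
tool_rot: [-3.141, 0.001, 1.298]
force: [-0.1, -0.0, -0.3]
grip_width: 0.0514
finger_force: 0.0
clock: 17.6
position: [0.4588, 0.2576, 0.0076]
tool_rot: [3.14, -0.001, 1.299]
force: [-1.1, -1.4, 7.5]
grip_width: 0.0132
finger_force: 68.8
[0.45880044 0.25761264 0.00759915] [ 3.14028060e+00 -1.01564885e-03  1.29880654e+00] [-1.12361608 -1.40639413  7.51600899]
```

```bash
python3 -m crank '{"travel":[[0,0,1.5],[0,0,3.7],[-1,-1,3.7],[-2,-2,3.7],[-3.3,-3.3,3.7]],"turn":[[0,0,0],[0,0,0],[0,0,8],[0,0,16],[0,0,24]],"gripper":[1,1,1,1,1]}'
python3 -m crank '{"travel":[[0,0,0],[0,0,0],[0,0,0],[0,0,0],[0,0,0]],"turn":[[0,0,4.4],[0,0,4.4],[0,0,4.4],[0,0,4.4],[0,0,4.4]],"gripper":[1,1,1,1,1]}'
python3 - <<'E'
from h import *
g=frame("side");f=frame("top");s=bot.observe();print(s["position"],s["tool_rot"],s["force"])
R=lambda i,x,y,w,h,k:cv2.resize(i[y:y+h,x:x+w],None,fx=k,fy=k,interpolation=cv2.INTER_CUBIC)
im=np.zeros((600,800,3),np.uint8)
im[:600,:400]=R(g["bgr"],225,210,100,150,4);im[:400,400:]=R(f["bgr"],205,180,100,100,4)
cv2.imwrite("pics/c5.png",im);cv2.imwrite("pics/t5.png",f["bgr"]);cv2.imwrite("pics/s5.png",g["bgr"])
E
```

```text
clock: 18.1
position: [0.4255, 0.2245, 0.045]
tool_rot: [3.139, -0.0, 1.724]
force: [0.4, -0.1, -0.8]
grip_width: 0.0133
finger_force: 68.3
clock: 18.6
position: [0.4253, 0.2247, 0.0436]
tool_rot: [3.141, -0.0, 1.794]
force: [-0.9, -0.2, -0.4]
grip_width: 0.0133
finger_force: 68.3
[0.42517544 0.22465092 0.04346426] [3.14153386e+00 4.31869171e-05 1.79435286e+00] [ 0.00390656  0.09438826 -0.71559905]
```

View pics/c5.png

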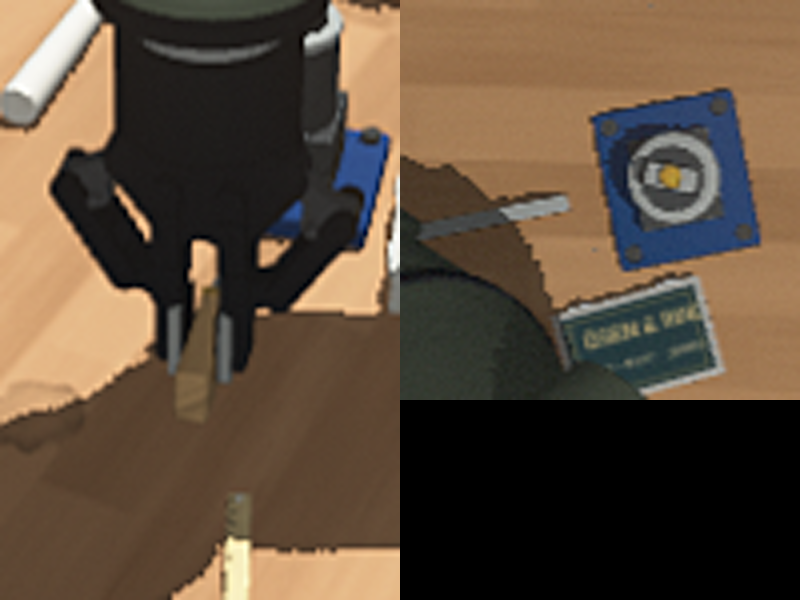

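The top view shows the blade running from (210,237) to its tip at (247,231), pointing at the socket. I'll fit its line and the base's edges, and compare them.

Run:
```python
from h import *
f=frame("top");hsv=cv2.cvtColor(f["bgr"],cv2.COLOR_BGR2HSV).astype(int);H,S,V=hsv[...,0],hsv[...,1],hsv[...,2]
# base edges from clean first view (grayscale subpixel corner via contour edges)
b=((H>105)&(H<130)&(S>120)).astype(np.uint8);b[:, :250]=0;b[:,300:]=0;b[:195]=0;b[252:]=0
c=cv2.convexHull(max(cv2.findContours(b,0,1)[0],key=cv2.contourArea));full=np.zeros_like(b);cv2.fillConvexPoly(full,c,1)
cn=max(cv2.findContours(full,0,cv2.CHAIN_APPROX_NONE)[0],key=cv2.contourArea).reshape(-1,2)
W=np.array([onz(f,p,.014)[:2] for p in cn])
r=cv2.minAreaRect((W*1000).astype(np.float32));ctr=np.array(r[0])/1000;print("base",r)
th=np.radians(12.85);n1=np.array([np.cos(th),np.sin(th)]);n2=np.array([-n1[1],n1[0]])
q=(W-ctr)@np.c_[n1,n2]
for k,(a,bb,h) in {"+y":(0,1,1),"-y":(0,1,-1),"+x":(1,0,1),"-x":(1,0,-1)}.items():
    ex=.0485 if a==0 else .0434
    m=(abs(q[:,a]-h*ex)<.0035)&(abs(q[:,bb])<.033);L=cv2.fitLine((q[m]*1000).astype(np.float32),cv2.DIST_L2,0,.01,.01).ravel()
    print(k,m.sum(),"angle off deg",np.degrees(np.arctan2(L[a]*np.sign(L[bb]),L[bb]*np.sign(L[bb]))),"pos",L[2+a])
g=f["bgr"]
P=[];
for u in range(216,247):
    v=[y for y in range(224,244) if S[y,u]<75]
    if len(v)>=2:P.append((u,(v[0]+v[-1])/2,len(v)))
print([(p[0],p[1],p[2]) for p in P][::3])
pos=bot.observe()["position"];tip=np.array([.454,.095])
us=P[-1][0]+.5
out=[]
for u,v,_ in P:
    w=onz(f,(u,v),.045)
    d=np.linalg.norm(w[:2]-onz(f,(247.5,P[-1][1]),.041)[:2]);w=onz(f,(u,v),pos[2]-.0076+.005+.2*d);out.append(w[:2])
out=np.array(out);L=cv2.fitLine((out*1000).astype(np.float32),cv2.DIST_HUBER,0,.01,.01).ravel();d=L[:2]*-np.sign(L[1]);p0=L[2:]
print("blade angle",np.degrees(np.arctan2(d[1],d[0])),"tip",out[-1]);
for C in (ctr*1000,np.array([470.0,29.9]),np.array([470.8,30.2])):print("perp dist of axis from blade line (left +) mm",d[0]*(C-p0)[1]-d[1]*(C-p0)[0],"and of TCP",d[0]*(pos[:2]*1000-p0)[1]-d[1]*(pos[:2]*1000-p0)[0])
```

```text
base ((469.92974853515625, 30.159305572509766), (99.42264556884766, 89.1164321899414), 12.848119735717773)
+y 26 angle off deg -0.2656713 pos 48.697735
-y 26 angle off deg -0.14605425 pos -48.529213
+x 26 angle off deg -0.22477852 pos 43.37638
-x 26 angle off deg 0.109596014 pos -43.55905
[(216, 236.0, 5), (219, 235.5, 4), (222, 235.0, 5), (225, 234.5, 4), (228, 233.5, 4), (231, 233.0, 5), (234, 232.5, 4), (237, 232.0, 5), (240, 231.5, 4), (243, 230.5, 4), (246, 230.5, 4)]
blade angle -76.93654 tip [0.45314336 0.09650356]
perp dist of axis from blade line (left +) mm 0.4173947524353707 and of TCP 0.723113965150084
perp dist of axis from blade line (left +) mm 0.42721727208090954 and of TCP 0.723113965150084
perp dist of axis from blade line (left +) mm 1.2743225516457777 and of TCP 0.723113965150084
```

The blade is at -76.9° against the slot's -77.2°, and the socket axis lies 0.4 mm to the left of its line. I'll nudge +0.5 mm, lower, and enter the slot.

```bash
python3 -m crank '{"travel":[[0.05,0,-0.5],[0.05,0,-0.88],[0.05,0,-0.88],[0.27,-0.97,-0.88],[0.5,-1.95,-0.88]],"turn":[[0,0,-0.3],[0,0,-0.3],[0,0,-0.3],[0,0,-0.3],[0,0,-0.3]],"gripper":[1,1,1,1,1]}'
python3 -m crank '{"travel":[[0.16,-0.7,0],[0.32,-1.4,0],[0.48,-2.1,0],[0.64,-2.8,0],[0.78,-3.4,0]],"turn":[[0,0,0],[0,0,0],[0,0,0],[0,0,0],[0,0,0]],"gripper":[1,1,1,1,1]}'
python3 -c "
from workcell import bot;s=bot.observe();print(s['position'],s['tool_rot'],s['force'],s['moment'])"
```

```text
clock: 19.25
position: [0.4302, 0.2041, 0.0345]
tool_rot: [-3.141, 0.0, 1.79]
force: [-0.2, 0.6, -0.7]
grip_width: 0.0133
finger_force: 68.3
clock: 19.75
position: [0.4381, 0.1703, 0.0346]
tool_rot: [3.142, 0.0, 1.789]
force: [0.1, -0.4, -0.3]
grip_width: 0.0135
finger_force: 68.3
[0.43812232 0.17028481 0.03462171] [3.14158209e+00 5.94187674e-05 1.78929491e+00] [ 0.06631522 -0.35597175 -0.3488034 ] [-0.01828216  0.0043173   0.00603281]
```

```bash
python3 -m crank '{"travel":[[0,0,-0.05],[0,0,-0.1],[0,0,-0.15],[0,0,-0.2],[0,0,-0.2]],"turn":[[0,0,0],[0,0,0],[0,0,0],[0,0,0],[0,0,0]],"gripper":[1,1,1,1,1]}'
python3 -c "
from workcell import bot;s=bot.observe();print(s['position'],s['tool_rot'],s['force'],s['moment'])"
```

```text
clock: 20.25
position: [0.4378, 0.1712, 0.0325]
tool_rot: [-3.141, -0.0, 1.79]
force: [0.4, -0.6, -0.8]
grip_width: 0.0134
finger_force: 68.3
[0.43780896 0.17121615 0.03251935] [-3.14144412e+00 -7.37392738e-05  1.79003835e+00] [ 0.41851259 -0.57427639 -0.84052356] [ 0.04245688 -0.02354904 -0.01127267]
```

```bash
python3 -m crank '{"travel":[[0,0,-0.03],[0,0,-0.06],[0,0,-0.09],[0,0,-0.12],[0,0,-0.12]],"turn":[[0,0,0],[0,0,0],[0,0,0],[0,0,0],[0,0,0]],"gripper":[1,1,1,1,1]}'
python3 -c "
from workcell import bot;s=bot.observe();print(s['position'],s['tool_rot'],s['force'],s['moment'])"
```

```text
clock: 20.75
position: [0.438, 0.1711, 0.0315]
tool_rot: [3.141, -0.0, 1.79]
force: [-0.8, 0.8, 1.8]
grip_width: 0.0134
finger_force: 68.7
[0.43799532 0.17105462 0.03145903] [ 3.14142195e+00 -7.25776037e-05  1.78965325e+00] [-0.77883384  0.81456772  1.79768599] [-0.16127827 -0.0290246   0.03092552]
```

It's on the floor with a light touch. D is about 145 mm, so I'll drive in while watching the force.

```bash
python3 -m crank '{"travel":[[0.11,-0.48,0],[0.22,-0.96,0],[0.32,-1.42,0],[0.4,-1.75,0],[0.45,-1.95,0]],"turn":[[0,0,0],[0,0,0],[0,0,0],[0,0,0],[0,0,0]],"gripper":[1,1,1,1,1]}'
python3 -m crank '{"travel":[[0.04,-0.2,0],[0.09,-0.39,0],[0.13,-0.58,0],[0.18,-0.78,0],[0.22,-0.97,0]],"turn":[[0,0,0],[0,0,0],[0,0,0],[0,0,0],[0,0,0]],"gripper":[1,1,1,1,1]}'
python3 -c "
from workcell import bot;s=bot.observe();print(s['position'],s['tool_rot'],s['force'],s['moment'])"
```

```text
clock: 21.25
position: [0.4426, 0.1509, 0.0314]
tool_rot: [-3.142, 0.0, 1.789]
force: [0.2, 1.6, 3.4]
grip_width: 0.0136
finger_force: 68.9
clock: 21.75
position: [0.4448, 0.1447, 0.0318]
tool_rot: [3.139, -0.004, 1.792]
force: [-5.8, 17.4, 8.1]
grip_width: 0.0134
finger_force: 69.6
[0.4448058  0.14467885 0.03182133] [ 3.13936957 -0.00403627  1.79180032] [-5.83287172 17.35181458  8.06606206] [ 3.37412537  0.91822013 -0.0647537 ]
```

```bash
python3 -m crank '{"travel":[[0,0,0.06],[0,0,0.06],[0.01,-0.04,0.06],[0.02,-0.08,0.06],[0.02,-0.1,0.06]],"turn":[[0,0,0],[0,0,0],[0,0,0],[0,0,0],[0,0,0]],"gripper":[1,1,1,1,1]}'
python3 -c "
from workcell import bot;s=bot.observe();print(s['position'],s['tool_rot'],s['force'],s['moment'])"
```

```text
clock: 22.25
position: [0.445, 0.1437, 0.0323]
tool_rot: [3.14, -0.004, 1.792]
force: [-3.6, 16.6, 4.5]
grip_width: 0.0136
finger_force: 69.1
[0.444953   0.14365105 0.03231124] [ 3.13954964 -0.00394367  1.79193144] [-3.60785922 16.56274255  4.54735312] [3.38087915 0.75384233 0.03891342]
```

```bash
python3 -m crank '{"travel":[[0.01,-0.06,0.02],[0.03,-0.12,0.02],[0.04,-0.18,0.02],[0.05,-0.24,0.02],[0.07,-0.3,0.02]],"turn":[[0,0,0],[0,0,0],[0,0,0],[0,0,0],[0,0,0]],"gripper":[1,1,1,1,1]}'
python3 prof.py|tail -14
```

```text
clock: 22.75
position: [0.4456, 0.1407, 0.0325]
tool_rot: [3.14, -0.004, 1.792]
force: [-3.8, 15.9, 3.8]
grip_width: 0.0133
finger_force: 69.0
219 [73 78 99 78] [30 31 29 30]
220 [76 76 76 79] [31 31 31 30]
221 [78 82 80 82] [30 30 32 30]
222 [58 68 77 72] [30 31 30 29]
223 [34 42 53 47] [31 32 31 29]
224 [38 39 38 39] [31 30 30 31]
225 [39 40 39 40] [31 29 32 30]
226 [41 40 40 40] [30 31 30 30]
227 [40 41 41 39] [30 31 30 29]
228 [39 41 41 40] [29 29 30 31]
229 [39 40 41 40] [28 30 31 32]
230 [38 40 39 40] [30 30 31 30]
231 [40 39 40 41] [30 28 30 29]
[0.44561407 0.14049538 0.0324444 ] [-2.86508863 15.27615444  3.84636203]
```

It slides smoothly at about 16 N along the slot. I'll continue to D of about 86 mm.

```bash
python3 -m crank '{"travel":[[0.03,-0.13,0],[0.06,-0.26,0],[0.09,-0.4,0],[0.12,-0.54,0],[0.15,-0.67,0]],"turn":[[0,0,0],[0,0,0],[0,0,0],[0,0,0],[0,0,0]],"gripper":[1,1,1,1,1]}'
python3 -m crank '{"travel":[[0.03,-0.13,0],[0.06,-0.26,0],[0.09,-0.4,0],[0.12,-0.54,0],[0.15,-0.67,0]],"turn":[[0,0,0],[0,0,0],[0,0,0],[0,0,0],[0,0,0]],"gripper":[1,1,1,1,1]}'
python3 -c "
from workcell import bot;s=bot.observe();print(s['position'],s['tool_rot'],s['force'],s['moment'])"
```

```text
clock: 23.3
position: [0.4471, 0.1339, 0.0324]
tool_rot: [3.14, -0.004, 1.792]
force: [-4.0, 16.8, 4.5]
grip_width: 0.0131
finger_force: 68.9
clock: 23.8
position: [0.4486, 0.1272, 0.0325]
tool_rot: [3.14, -0.004, 1.792]
force: [-3.1, 17.0, 4.3]
grip_width: 0.0133
finger_force: 69.0
[0.44861757 0.127226   0.03245571] [ 3.13964851 -0.00390503  1.79194423] [-3.05649822 17.02576911  4.34464631] [3.41146605 0.79932837 0.01216438]
```

```bash
python3 -m crank '{"travel":[[0.03,-0.13,0],[0.06,-0.26,0],[0.09,-0.4,0],[0.12,-0.54,0],[0.15,-0.67,0]],"turn":[[0,0,0],[0,0,0],[0,0,0],[0,0,0],[0,0,0]],"gripper":[1,1,1,1,1]}'
python3 -m crank '{"travel":[[0.03,-0.13,0],[0.06,-0.26,0],[0.09,-0.4,0],[0.12,-0.54,0],[0.15,-0.65,0]],"turn":[[0,0,0],[0,0,0],[0,0,0],[0,0,0],[0,0,0]],"gripper":[1,1,1,1,1]}'
python3 - <<'E'
from h import *
s=bot.observe();print(s['position'],s['tool_rot'],s['force'])
g=frame("side");f=frame("top");R=lambda i,x,y,w,h,k:cv2.resize(i[y:y+h,x:x+w],None,fx=k,fy=k,interpolation=cv2.INTER_CUBIC)
im=np.zeros((600,800,3),np.uint8)
im[:600,:400]=R(g["bgr"],235,160,100,150,4);im[:400,400:]=R(f["bgr"],205,180,100,100,4)
cv2.imwrite("pics/c6.png",im)
E
```

```text
clock: 24.3
position: [0.4501, 0.1205, 0.0324]
tool_rot: [3.14, -0.004, 1.792]
force: [-3.6, 17.1, 4.2]
grip_width: 0.0132
finger_force: 69.0
clock: 24.8
position: [0.4516, 0.114, 0.0324]
tool_rot: [3.14, -0.004, 1.792]
force: [-4.8, 17.2, 5.4]
grip_width: 0.0136
finger_force: 69.0
[0.45162012 0.11398752 0.03244717] [ 3.13966735 -0.00382232  1.79201143] [-4.77274394 17.16286936  5.39904287]
```

View pics/c6.png

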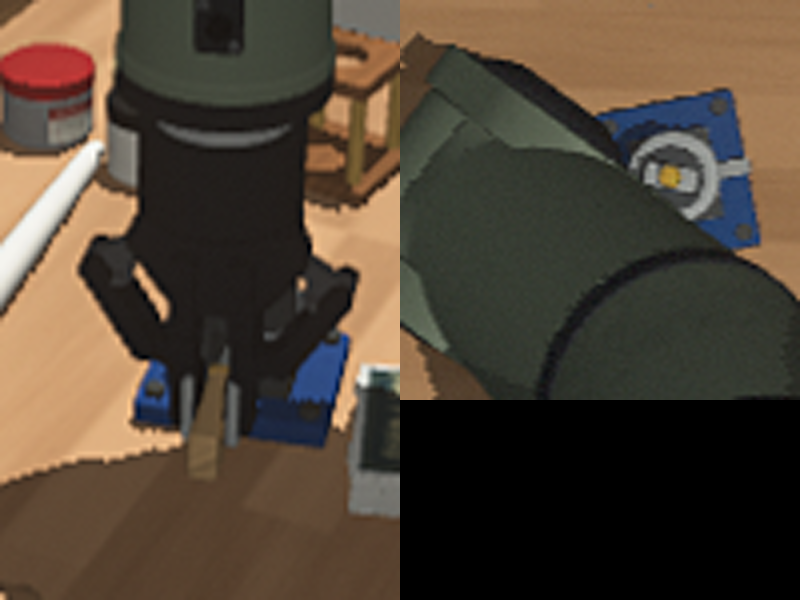

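The blade tip comes out on the far side at (292,221), and TCP says D is about 86 mm. I'll relieve the push, let go and rise straight up.

```bash
python3 -m crank '{"travel":[[0,0.05,0],[-0.02,0.1,0],[-0.03,0.15,0],[-0.04,0.18,0],[-0.04,0.18,0]],"turn":[[0,0,0],[0,0,0],[0,0,0],[0,0,0],[0,0,0]],"gripper":[1,1,1,1,1]}'
python3 -m crank '{"travel":[[0,0,0],[0,0,0],[0,0,0],[0,0,0],[0,0,0]],"turn":[[0,0,0],[0,0,0],[0,0,0],[0,0,0],[0,0,0]],"gripper":[0.5,0.5,0.5,0.5,0.5]}'
python3 -m crank '{"travel":[[0,0,1],[0,0,4],[0,0,8],[0,0,12],[0,0,16]],"turn":[[0,0,0],[0,0,0],[0,0,0],[0,0,0],[0,0,0]],"gripper":[0.5,0.5,0.5,0.5,0.5]}'
python3 -m crank '{"travel":[[-1,4,1],[-1,8,2],[-1,12,3],[-1,16,4],[-1,20,5]],"turn":[[0,0,0],[0,0,0],[0,0,0],[0,0,0],[0,0,0]],"gripper":[0.5,0.5,0.5,0.5,0.5]}'
python3 prof.py
python3 - <<'E'
from h import *
g=frame("side");f=frame("top");R=lambda i,x,y,w,h,k:cv2.resize(i[y:y+h,x:x+w],None,fx=k,fy=k,interpolation=cv2.INTER_CUBIC)
im=np.zeros((600,800,3),np.uint8)
im[:600,:400]=R(g["bgr"],245,160,100,150,4);im[:400,400:]=R(f["bgr"],205,180,100,100,4)
cv2.imwrite("pics/c7.png",im)
E
```

```text
clock: 25.4
position: [0.4516, 0.1136, 0.0323]
tool_rot: [3.141, -0.001, 1.79]
force: [2.3, 5.9, 3.6]
grip_width: 0.0131
finger_force: 69.0
clock: 25.9
position: [0.4511, 0.1128, 0.0321]
tool_rot: [-3.141, 0.0, 1.789]
force: [-0.4, -0.6, 0.4]
grip_width: 0.0428
finger_force: 0.0
clock: 26.4
position: [0.4505, 0.113, 0.1944]
tool_rot: [-3.141, -0.0, 1.79]
force: [-0.2, 0.3, 0.2]
grip_width: 0.0429
finger_force: 0.0
clock: 26.9
position: [0.4406, 0.3144, 0.2435]
tool_rot: [3.141, -0.0, 1.79]
force: [0.2, -0.2, 0.9]
grip_width: 0.0428
finger_force: 0.0
206 [165 171 180 161] [87 91 89 87]
207 [175 162 171 177] [91 90 87 75]
208 [167 120 128 142] [93 90 87 71]
209 [121  77  76  87] [93 91 82 78]
210 [81 84 84 77] [66 93 75 79]
211 [82 84 84 79] [38 65 79 85]
212 [82 84 85 79] [44 44 78 73]
213 [86 84 83 75] [44 50 57 51]
214 [129  73  75  85] [38 41 41 40]
215 [165 137 113 145] [59 35 27 35]
216 [172 176 157 174] [171 159 153 156]
217 [151 178 172 180] [179 209 214 210]
218 [100 137 149 140] [106 153 162 157]
219 [73 78 99 78] [90 91 93 90]
220 [76 76 76 79] [91 92 93 94]
221 [78 82 80 82] [94 97 96 99]
222 [58 68 77 72] [67 80 91 84]
223 [34 42 53 47] [40 50 64 54]
224 [38 39 38 39] [44 46 44 46]
225 [39 40 39 40] [46 47 47 48]
226 [41 40 40 40] [46 48 47 48]
227 [40 41 41 39] [45 47 47 46]
228 [39 41 41 40] [46 48 48 47]
229 [39 40 41 40] [45 46 47 48]
230 [38 40 39 40] [46 47 47 48]
231 [40 39 40 41] [46 47 47 48]
[0.43955389 0.32126104 0.24528203] [-7.22916505  3.06216432  0.92389149]
```

View pics/c7.png

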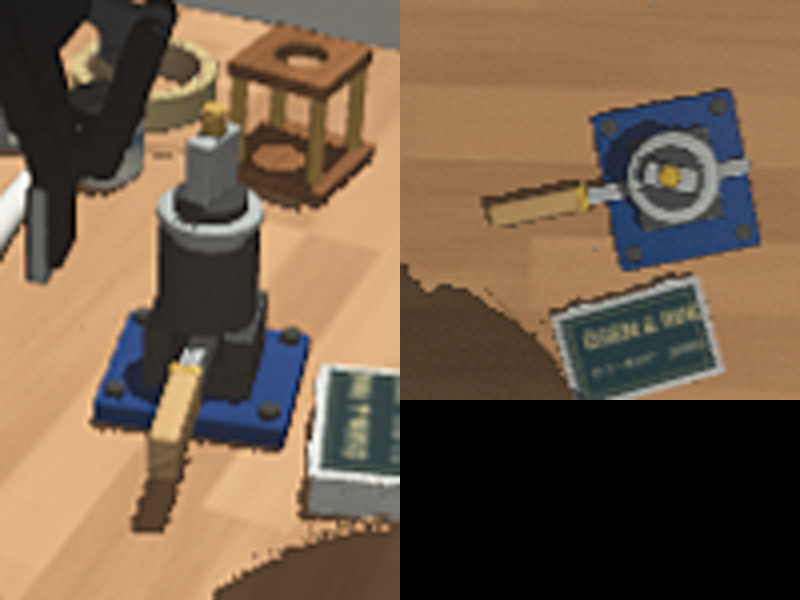

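The sleeve flange has risen about 2.9 px, roughly 6.5 mm, with the arbor fully in it. The drift lies in the slot and the arm is clear. I'll hand it in.

```bash
python3 -m crank '{"travel":[[0,0,0],[0,0,0],[0,0,0],[0,0,0],[0,0,0]],"turn":[[0,0,0],[0,0,0],[0,0,0],[0,0,0],[0,0,0]],"gripper":[0.5,0.5,0.5,0.5,0.5]}'
python3 -c "
from workcell import bot;print(bot.job_done())"
```

```text
clock: 27.55
position: [0.4413, 0.3125, 0.2422]
tool_rot: [-3.141, 0.0, 1.789]
force: [0.5, 0.3, 0.4]
grip_width: 0.0426
finger_force: 0.0
the job is handed in; nothing more can be done
None
```

The job is handed in at about 27.5 s with the arbor seated and pressed home, then the sleeve driven up about 6.5 mm with the arbor in it and the drift left in the slot, but the wrist force briefly read about 53 N as the arbor reached home, over the 35 N limit, so that may count against it.

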